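Lower the clear guard over the loaded drilling fixture

ROBOT

A 6-joint arm with a two-finger parallel gripper is mounted at the origin on a cart in front of the work surface, level with it; the furniture and walls round the work are solid. World frame = base frame: x ahead of the robot, y to its left, z up, the work surface at z = 0. Lengths are in m, angles in rad, forces in N, time in s.
With the tool pointing down it reaches from about 0.275 to 0.875 m from the base axis. Payload 12.5 kg.
Tool frame: the origin (TCP) lies at the very end of the fingers, on their centre line; the grasp point (between the pads) lies 19 mm behind it; z points along the fingers, y is the line along which they close (so a half turn about z gives the same grasp; the last joint's range is limited). The gripper opens to 85 mm and grips with 20 to 120 N. Pads are 22 mm wide; open, the fingers measure 114 mm over their backs; the gripper's body (76 mm by 85 mm) begins 54 mm behind the grasp point. The pads swing forward as they close: fully open they stand 13 mm farther back than shut.
Start: joints at [-1.284, 0.351, 1.652, -0, 1.139, -0.085], TCP at [0.2, -0.512, 0.198] pointing down, gripper open.
Joint ranges: [-2.75, 2.75], [-0.79, 2.1], [0.01, 2.65], [-1.57, 4.71], [0.07, 3.14], [-2.87, 2.87]. Speed limits (rad/s): [2.22, 2.22, 2.79, 3.14, 3.14, 3.14].

INTERFACE

Orientations are given as a 3x3 rotation matrix whose columns are the frame's x, y, z axes.
In Python, from bench import manip gives the robot as it stands. Calls block until the motion is done:
- manip.move_ptp(position, orientation): joint-space move of the TCP to a pose.
- manip.move_l(position, attitude=None, max_speed=0.15): straight line of the TCP; attitude=None keeps the orientation; max_speed is the mean speed in m/s.
- manip.move_j(angles): joint-space move.
- manip.set_gripper(opening, effort=None): opening from 0.0 (shut) to 1.0 (fully open); effort is the grip in N (None keeps the last); returns when the fingers have stopped.
- manip.dwell(seconds).
- manip.inverse_kinematics(position, orientation): joint angles nearest the present ones, or None.
- manip.grab_frame(name): name is "scene" or "top"; returns (picture, depth): 400x640x3 uint8, red, green, blue; 400x640 float32, m along the optical axis (not along the pixel's ray), 0 where there is no reading.
- manip.get_calibration(name): a dict with "camera_matrix" (3x3 intrinsics, pixels), "R" (3x3) and "t" (3): a world point X has camera coordinates R X + t. Camera axes: x right, y down, z forward; pixel columns grow to the right and rows downward; lengths in m; the calibration is good to about 2 mm. A picture is of the moment at which its call begins. get_calibration takes no time and is no camera call.
A pose or a line that the arm cannot do raises manip.Unreachable and nothing moves.
- manip.sign_off(): hands the job in; it is judged then, once.
Trained networks look in the newest picture that a camera, given by its name, has taken for a name from the list of things; names that differ only in an ending like _2 or _b are one class to them, and where a whole thing is asked for, a point or a joint stands for the part that bears it (a point fixed in the world has none). Each returns a list of dicts, best first, with "confidence" (0 to 1); they miss things now and then, are a little off and sometimes report something else, mostly with a low value. They report only what shows in the picture. A call takes as long as a camera call.
- manip.look_for(camera, name): "at" ([x, y, z] in m, in world coordinates, good to about 4 mm: the middle of the surface that is visible of it).
Readings, each from a call of its own:
- manip.current_time(): time.
- manip.current_qpos(): joint angles.
- manip.current_joint_vel(): joint speeds.
- manip.current_joint_torque(): joint torques, N m.
- manip.current_ee_pos(): TCP position.
- manip.current_tcp_rot(): TCP orientation.
- manip.current_force(): force on the tool from outside, world axes, zero at the start.
- manip.current_ft_torque(): the same for the moment, N m.
- manip.current_grip_width(): opening from 0.0 (shut) to 1.0 (fully open).
- manip.current_grip_force(): force on a finger pad.
Only numpy, scipy, OpenCV 4.12 (cv2) and the standard library are available. Lean on these libraries where they do the work, as an engineer would, in place of code of your own. Each camera call takes 0.05 s, during which the arm holds its last target. There are 200 camera calls.

TASK

Two small green drilling fixtures stand on the bench with their clear guards swung up; one of them holds an oak block. Take the guard of the fixture with the block by its red grip, lower it gently, without letting it drop, until it lies fully down on its rubber stops, and let go. Leave the empty fixture's guard standing up and the block in its nest.

Things in the scene. Friction and masses are not known exactly. Their poses are not given: they have to be found in the camera images.
- loaded_guard (a joint): Hinge of the guard (clear panel in an aluminium frame, 125 mm long from the hinge, 112 wide, 10 thick) of the fixture with the oak block. 0 = fully down, level on two rubber stops; 1.57 = upright; 1.75 = back limit. Starts at 1.35 to 1.65. Friction holds it above about 1.3; let go below about 1.1, it falls. The fixture is fixed; its level hinge axis lies 75 mm above the bench.
- loaded_guard_grip (a point): Centre of that guard's red grip: a roller 28 mm thick, 34 mm long, on a 10 mm stem (T-shaped); the frame begins 45 mm away. Turns with the guard. y lies along the roller, parallel to the hinge; x runs along the stem to the hinge axis, 170 mm away: down when the guard is upright, level and away from the robot when it is shut. Held from above by its flat ends it turns between the fingers.
- empty_guard (a joint): Hinge of the same guard on the other, identical fixture, whose nest is empty; values as for the first. Starts at 1.35 to 1.65 and must stay up (it falls shut if pushed much below 1.3).
- wood_block: Oak block, 44 x 85 x 38 mm, loose in the nest of the loaded fixture, 12 mm above the bench. Origin at the centre of its underside, z up, y along its length and parallel to that fixture's hinge, whose axis lies 60 mm beyond the block's centre, away from the robot. The guard when down clears its top by about 20 mm.

How it is judged:
At the end, for the whole second after the job is handed in: The guard of the fixture with the oak block is down on its stops (hinge below 0.05 rad), the empty fixture's guard still stands up (above 1.2 rad) and the block lies within 20 mm of where it was (value of joint loaded_guard below 0.05 rad and value of joint empty_guard above 1.2 rad and distance of wood_block from where it was at the start of the episode below 0.02 m); the robot touches nothing.
It fails at once if the guard drops or slams: it comes down faster than 2 rad/s (0.34 m/s at its grip) in the last 0.6 rad (value of joint loaded_guard below 0.6 rad and velocity of joint loaded_guard below -2 rad/s).
It fails at once if the empty fixture's guard is knocked below 1.2 rad (value of joint empty_guard below 1.2 rad).
It fails at once if the oak block is moved by more than 20 mm (distance of wood_block from where it was at the start of the episode above 0.02 m).
It also fails if it takes over 37 s, if anything falls off the work surface, if the arm or the gripper's body presses on something with over 40 N, if the wrist force passes 120 N, or if a joint passes its speed limit or range.

## Working session

There is one attempt and no reset: what is moved stays moved. The work goes in short steps, each a Python script; the robot and the scene stay as the last script left them, time stands still between calls to the robot, and variables do not carry over. Pictures are saved under pics/ and viewed, at most 10 in all, crops included, and the job is handed in when it is done.

```bash
mkdir -p pics; python3 - <<'E'
from bench import manip
import cv2,numpy as np
ims=[]
for c in("scene","top"):
    p,d=manip.grab_frame(c); np.save(f"pics/{c}0.npy",d); cv2.imwrite(f"pics/{c}0.png",p[:,:,::-1])
    for n in("loaded_guard_grip","wood_block","loaded_guard","empty_guard"):
        print(c,n,[(np.round(r["at"],3).tolist(),round(r["confidence"],2)) for r in manip.look_for(c,n)])
    k=manip.get_calibration(c); print(np.round(-k["R"].T@k["t"],2))
print(manip.current_time())
E
```

```text
scene loaded_guard_grip [([0.631, 0.026, 0.166], 0.65)]
scene wood_block [([0.59, 0.026, 0.044], 0.65)]
scene loaded_guard [([0.64, 0.024, 0.166], 0.7)]
scene empty_guard [([0.656, -0.21, 0.16], 0.85), ([0.592, 0.025, 0.047], 0.55)]
[0.32 0.23 0.81]
top loaded_guard_grip [([0.623, 0.019, 0.199], 0.74)]
top wood_block [([0.6, 0.018, 0.049], 0.97)]
top loaded_guard [([0.624, 0.02, 0.194], 0.55)]
top empty_guard [([0.651, -0.214, 0.189], 0.62)]
[ 0.48 -0.11  0.96]
0.5
```

View pics/scene0.png

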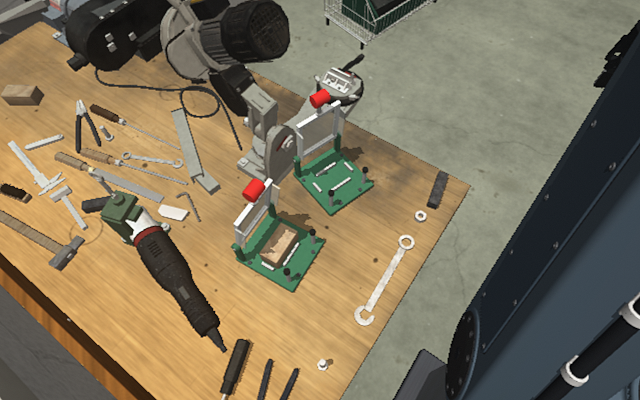

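View pics/top0.png

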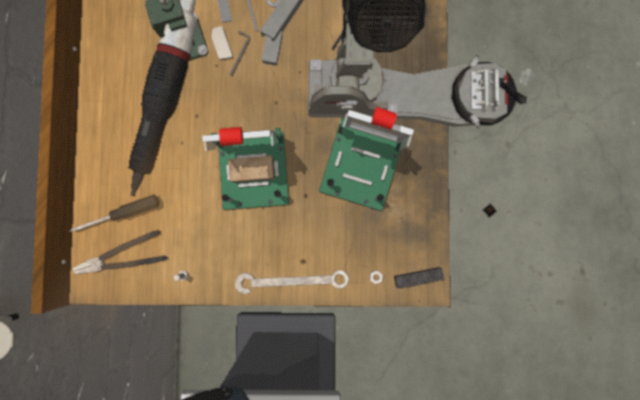

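The scene camera shows the loaded fixture with the oak block at about (280,250) and its red grip at (254,189). In the top picture the block is at (250,168) and the grip at (231,135). The empty fixture stands to the right, with its grip at (384,117) in the top view. Next I measure the grip, hinge direction and block.

```bash
cat > h.py <<'E'
import cv2,numpy as np
from bench import manip
def cloud(c,p,d):
    k=manip.get_calibration(c);K=k["camera_matrix"]
    v,u=np.mgrid[:400,:640]
    C=np.stack([(u-K[0,2])/K[0,0]*d,(v-K[1,2])/K[1,1]*d,d],-1)
    X=(C-k["t"])@k["R"]; X[d<=0]=np.nan
    return X,cv2.cvtColor(p,cv2.COLOR_RGB2HSV)
def red(h): return ((h[...,0]<6)|(h[...,0]>174))&(h[...,1]>170)&(h[...,2]>90)
def rect(P):
    c,s,a=cv2.minAreaRect((P[:,:2]*1000).astype(np.float32)); return np.round(c,1),np.round(s,1),round(a,1)
E
python3 - <<'E'
from h import *
for c in("scene","top"):
    p=cv2.imread(f"pics/{c}0.png")[:,:,::-1].copy(); X,h=cloud(c,p,np.load(f"pics/{c}0.npy"))
    near=(abs(X[...,1]-.02)<.09)&(X[...,0]>.45)&(X[...,0]<.8)
    R=X[red(h)&near&(X[...,2]>.1)]
    print(c,"red",len(R),np.round(np.percentile(R,[3,50,97],axis=0),3).tolist(),rect(R))
    g=near&(h[...,0]>60)&(h[...,0]<95)&(h[...,1]>90)
    G=X[g&(X[...,2]<.03)]; print("green base",len(G),rect(G),np.round(np.percentile(G,[2,98],axis=0),3).tolist())
    G=X[g&(X[...,2]>.035)]; print("green high",len(G),np.round(np.percentile(G,[2,50,98],axis=0),3).tolist() if len(G) else 0)
    B=X[near&(abs(X[...,2]-.05)<.006)&(h[...,0]>5)&(h[...,0]<25)&(abs(X[...,0]-.6)<.05)]; print("block",len(B),rect(B))
    W=X[near&(h[...,1]<50)&(X[...,2]>.17)]; print("bar",len(W),rect(W),np.round(np.percentile(W,[2,50,98],axis=0),3).tolist())
E
```

```text
scene red 326 [[0.609, 0.01, 0.24], [0.618, 0.028, 0.253], [0.632, 0.042, 0.257]] (array([621.2,  25.3]), array([24.9, 34.2]), 2.9)
green base 1936 (array([597. ,  22.9]), array([147.6, 135.2]), 5.2) [[0.523, -0.043, 0.009], [0.669, 0.09, 0.016]]
green high 45 [[0.54, -0.035, 0.039], [0.651, 0.087, 0.083], [0.664, 0.094, 0.088]]
block 777 (array([597.5,  23. ]), array([43.4, 84.9]), 5.3)
bar 351 (array([627.4,  25.3]), array([ 22. , 117.1]), 4.3) [[0.616, -0.031, 0.171], [0.63, 0.046, 0.197], [0.64, 0.083, 0.201]]
top red 353 [[0.61, 0.007, 0.248], [0.621, 0.022, 0.254], [0.634, 0.037, 0.257]] (array([622.9,  22.4]), array([26.2, 33.3]), 6.5)
green base 2110 (array([594.4,  20.4]), array([137.7, 130. ]), 5.2) [[0.527, -0.045, 0.009], [0.66, 0.083, 0.016]]
green high 39 [[0.532, -0.04, 0.04], [0.657, -0.035, 0.082], [0.667, 0.065, 0.087]]
block 972 (array([612.7,  29.1]), array([ 75.7, 100.8]), 4.9)
bar 301 (array([630.1,  22.2]), array([ 22.6, 114.1]), 3.5) [[0.624, -0.034, 0.174], [0.633, 0.0, 0.198], [0.641, 0.078, 0.232]]
```

```bash
cat >> h.py <<'E'
a=np.radians(5.2); e=np.array([np.cos(a),np.sin(a),0]); yv=np.array([-np.sin(a),np.cos(a),0])
grip0=np.array([.622,.0238,.2414]); TH0=1.364
H=grip0+.17*np.cos(TH0)*e; H[2]=.075
def tcp(th,low=.022): return H-.17*np.cos(th)*e+np.array([0,0,.17*np.sin(th)-low])
def rot(s): return np.column_stack([np.cross(s*yv,[0,0,-1]),s*yv,[0,0,-1]])
def st(): return np.round(manip.current_ee_pos(),4).tolist(),np.round(manip.current_force(),1).tolist(),round(manip.current_time(),2)
E
python3 - <<'E'
from h import *
q=manip.current_qpos()
s=min((1,-1),key=lambda s:np.abs(manip.inverse_kinematics(tcp(TH0)+[0,0,.12],rot(s))-q).sum())
print("s",s,H)
for th in (TH0,.7,0): print(np.round(manip.inverse_kinematics(tcp(th),rot(s)),2))
p=manip.current_ee_pos(); manip.set_gripper(1.0)
manip.move_l([p[0],p[1],.38],max_speed=.25)
manip.move_ptp(tcp(TH0)+[0,0,.12],rot(s)); print(st())
for c in("scene","top"):
    p,d=manip.grab_frame(c); X,h=cloud(c,p,d)
    cv2.imwrite(f"pics/{c}1.png",cv2.resize(p[70:270,140:460,::-1],(800,500)))
    R=X[red(h)&(abs(X[...,1]-.02)<.09)&(X[...,2]>.1)]
    if len(R): print(c,len(R),np.round(np.percentile(R,[3,50,97],axis=0),3).tolist(),rect(R))
E
```

```text
s -1 [0.65676169 0.02696356 0.075     ]
[-0.04  0.46  1.43 -0.    1.25  1.44]
[-0.06  0.35  1.75 -0.    1.04  1.42]
[-0.07  0.45  1.93 -0.    0.76  1.41]
([0.622, 0.023, 0.3394], [0.6, -0.4, -0.1], 4.02)
scene 330 [[0.609, 0.009, 0.241], [0.618, 0.028, 0.253], [0.632, 0.042, 0.257]] (array([527.8,  45.5]), array([ 37.7, 220.3]), 77.9)
top 346 [[0.559, -0.036, 0.248], [0.621, 0.021, 0.254], [0.634, 0.036, 0.599]] (array([588.9,   3.1]), array([109.7,  37.3]), 30.5)
```

View pics/scene1.png

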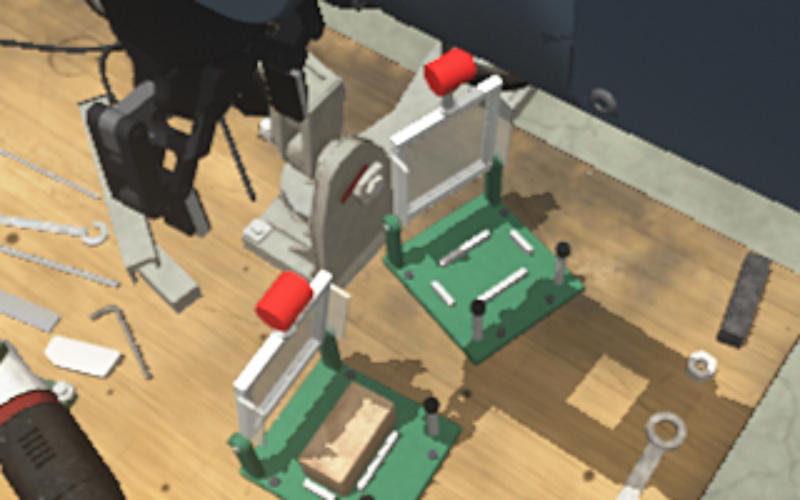

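The open gripper hangs above the loaded fixture's grip, which is at (285,300) in the crop. The guard hasn't moved and the grip reading is the same as before, so I go down and grip.

```bash
python3 - <<'E'
from h import *
manip.move_l(tcp(TH0),max_speed=.08); print(st())
manip.set_gripper(0.0,effort=40); print(manip.current_grip_width()*85,manip.current_grip_force(),st())
p,d=manip.grab_frame("scene"); cv2.imwrite("pics/scene2.png",cv2.resize(p[70:270,140:460,::-1],(800,500)))
E
```

```text
([0.6222, 0.0238, 0.2199], [0.5, -0.9, 0.9], 5.77)
30.335517519550198 39.301820397377014 ([0.6223, 0.0231, 0.2199], [-0.4, -5.6, 4.2], 6.36)
```

View pics/scene2.png

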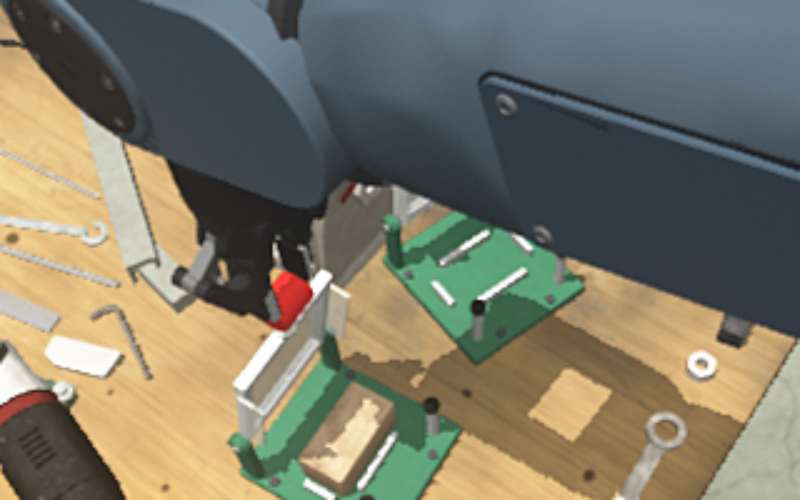

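The roller at (288,300) in the crop is held between the fingers at 39 N with little side force. Now I lower it along the arc and watch the force.

```bash
python3 - <<'E'
from h import *
R=rot(-1)
for th in np.linspace(TH0,0,15)[1:]:
    manip.move_l(tcp(th),R,max_speed=.06)
    f=manip.current_force(); print(round(th,2),st(),round(manip.current_grip_width()*85,1))
    if np.linalg.norm(f)>35: print("stop");break
p,d=manip.grab_frame("scene"); cv2.imwrite("pics/scene3.png",cv2.resize(p[70:270,140:460,::-1],(800,500)))
E
```

```text
1.27 ([0.6061, 0.0216, 0.216], [-1.8, -5.1, 6.6], 6.83) 30.4
1.17 ([0.5907, 0.0202, 0.2108], [-4.6, -5.9, 11.7], 7.26) 30.5
1.07 ([0.5756, 0.0189, 0.2042], [-8.0, -6.3, 18.5], 7.68) 30.2
0.97 ([0.5608, 0.0175, 0.1961], [-15.6, -6.4, 27.1], 8.11) 30.2
0.88 ([0.5479, 0.0163, 0.1845], [-7.6, -6.7, 10.7], 8.53) 30.2
0.78 ([0.5354, 0.0152, 0.1731], [-9.7, -7.7, 11.9], 8.96) 30.1
0.68 ([0.5236, 0.0142, 0.1605], [-13.3, -8.1, 14.0], 9.38) 30.8
0.58 ([0.5128, 0.0132, 0.1469], [-19.8, -9.0, 17.0], 9.81) 30.0
0.49 ([0.5018, 0.0122, 0.1317], [-28.0, -11.7, 17.7], 10.23) 30.2
stop
```

View pics/scene3.png

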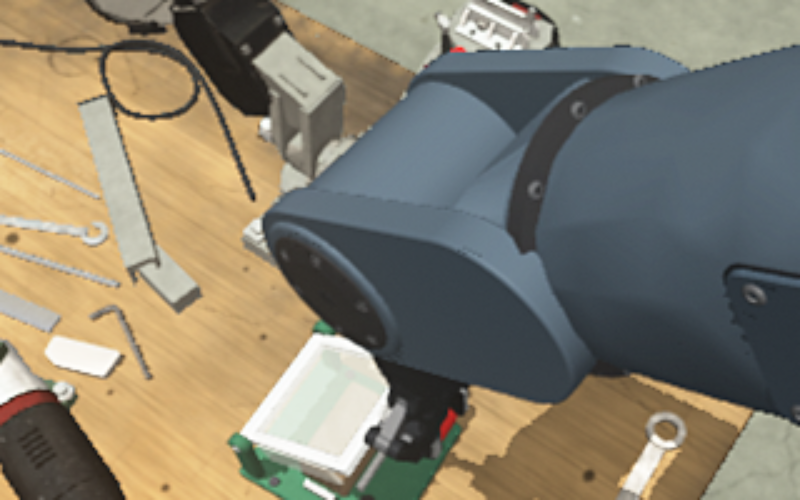

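The force is purely radial, so the hinge lies about 5 mm nearer the robot than I modelled. The guard is still held and half lowered. I continue with a force-adaptive radial offset.

```bash
python3 - <<'E'
from h import *
R=rot(-1); off=0.; lat=0.
th=.49
for i,th in enumerate(np.r_[.49,.49,np.linspace(.49,-.02,9)[1:]]):
    r=-np.cos(th)*e+np.array([0,0,np.sin(th)]); f=manip.current_force()
    off+=np.clip(f@r/8000,-.003,.003); lat+=np.clip(f@yv/15000,-.001,.001)
    manip.move_l(tcp(th)-off*e+lat*yv,R,max_speed=.05)
    f=manip.current_force(); t=e*np.sin(th)+[0,0,np.cos(th)]
    print(round(th,2),round(off,4),round(lat,4),"rad",round(f@r,1),"tan",round(f@t,1),st())
    if np.linalg.norm(f)>45 or (th<.15 and f@t>22): print("stop");break
E
```

```text
0.49 0.003 -0.0006 rad 13.8 tan 1.3 ([0.5025, 0.0122, 0.1328], [-11.2, -4.8, 7.6], 10.53)
0.49 0.0047 -0.0008 rad 2.3 tan -0.6 ([0.5027, 0.0121, 0.133], [-2.2, -0.8, 0.6], 10.78)
0.43 0.005 -0.0009 rad 7.4 tan 1.5 ([0.4969, 0.0116, 0.1231], [-6.0, -1.9, 4.4], 11.15)
0.36 0.0059 -0.001 rad 20.1 tan 0.8 ([0.489, 0.011, 0.1123], [-18.3, -3.2, 7.8], 11.53)
0.3 0.0084 -0.0011 rad 10.5 tan 0.5 ([0.485, 0.0106, 0.1025], [-9.9, -1.3, 3.5], 11.92)
0.24 0.0097 -0.0011 rad 14.5 tan 0.8 ([0.4796, 0.0103, 0.0915], [-13.7, -2.8, 4.1], 12.29)
0.17 0.0115 -0.0012 rad 14.3 tan 0.4 ([0.4751, 0.0097, 0.0807], [-13.8, -3.1, 2.8], 12.67)
0.11 0.0133 -0.0013 rad 10.3 tan 0.1 ([0.4729, 0.0094, 0.0703], [-10.3, 0.2, 1.2], 13.04)
0.04 0.0146 -0.0012 rad 13.3 tan -0.6 ([0.4699, 0.0094, 0.0591], [-13.2, -1.7, 0.0], 13.41)
-0.02 0.0163 -0.0013 rad 10.3 tan -0.3 ([0.4689, 0.0093, 0.0485], [-10.1, -2.0, -0.5], 13.78)
```

```bash
python3 - <<'E'
from h import *
print(manip.current_grip_width()*85,manip.current_grip_force())
p,d=manip.grab_frame("scene"); a1=cv2.resize(p[140:290,200:400,::-1],(800,600)); cv2.imwrite("pics/scene4.png",a1)
X,h=cloud("scene",p,d)
near=(abs(X[...,1]-.02)<.1)&(X[...,0]>.4)&(X[...,0]<.8)
Rr=X[red(h)&near]; print(len(Rr),np.round(np.percentile(Rr,[3,50,97],axis=0),3).tolist())
W=X[near&(h[...,1]<50)&(h[...,2]>150)&(X[...,2]>.055)&(X[...,2]<.2)]
for lo in np.arange(.48,.68,.02):
    w=W[(W[:,0]>=lo)&(W[:,0]<lo+.02)]
    if len(w): print(round(lo,2),len(w),np.round(np.percentile(w[:,2],[10,50,90]),3))
E
```

```text
29.999684176959832 56.90118134021759
14 [[0.472, 0.025, 0.087], [0.497, 0.029, 0.093], [0.5, 0.053, 0.193]]
0.5 32 [0.085 0.087 0.089]
0.52 185 [0.084 0.086 0.088]
0.54 326 [0.082 0.084 0.087]
0.56 379 [0.081 0.083 0.085]
0.58 391 [0.08  0.082 0.084]
0.6 415 [0.079 0.081 0.083]
0.62 448 [0.078 0.08  0.082]
0.64 445 [0.078 0.08  0.082]
0.66 51 [0.078 0.08  0.082]
```

View pics/scene4.png

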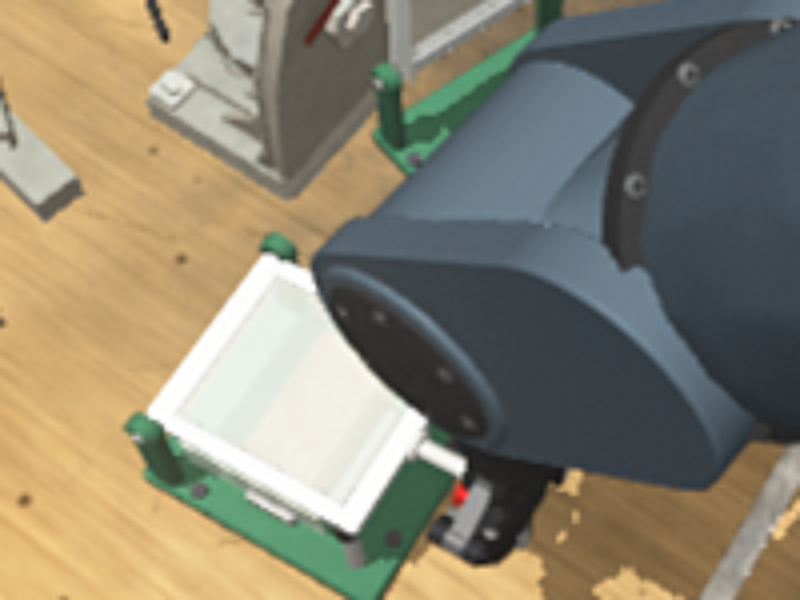

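The guard is nearly down: its frame slopes about 0.05 rad. The roller (red at (460,495) in the crop) has slid toward the far edge of the pads but is still clamped. I lower in small steps until the stops take the load.

```bash
python3 - <<'E'
from h import *
f0=manip.current_force()
p=np.array(manip.current_ee_pos())+[.003,0,0]   # ease the outward offset
for i in range(8):
    p[2]-=.002; manip.move_l(p,max_speed=.02); manip.dwell(.1)
    f=manip.current_force(); print(st(),round(manip.current_grip_width()*85,1))
    if f[2]-f0[2]>12: break
p,d=manip.grab_frame("scene"); X,h=cloud("scene",p,d)
m=(abs(X[...,1]-.02)<.08)&(h[...,1]<50)&(h[...,2]>150)&(X[...,2]>.055)&(X[...,2]<.1)&(X[...,0]>.52)&(X[...,0]<.66)
W=X[m]; u=(W-H)@e; print("slope",np.polyfit(u,W[:,2],1))
E
```

```text
([0.4687, 0.0093, 0.0455], [-12.4, -5.2, 1.0], 14.22) 30.2
([0.4686, 0.0093, 0.0434], [-12.0, -5.6, 0.1], 14.57) 30.4
([0.4678, 0.0092, 0.0412], [-14.2, -6.8, 0.4], 14.93) 30.2
([0.4678, 0.0092, 0.0394], [-16.2, -6.4, 3.1], 15.28) 30.4
([0.4679, 0.0092, 0.0388], [-24.8, -5.8, 28.0], 15.62) 30.2
slope [0.00459124 0.07907499]
```

The stops took the load and the frame is level, so I let go, back off and check.

```bash
python3 - <<'E'
from h import *
manip.set_gripper(1.0); print(st())
q=np.array(manip.current_ee_pos()); manip.move_l(q-.05*e,max_speed=.08); print(st())
q=np.array(manip.current_ee_pos()); manip.move_l([q[0],q[1],.28],max_speed=.2)
manip.move_l([.33,.0,.3],max_speed=.2); print(st())
p,d=manip.grab_frame("scene"); cv2.imwrite("pics/scene5.png",p[:,:,::-1]); X,h=cloud("scene",p,d)
m=(abs(X[...,1]-.02)<.08)&(h[...,1]<50)&(h[...,2]>150)&(X[...,2]>.055)&(X[...,2]<.1)&(X[...,0]>.52)&(X[...,0]<.66)
W=X[m]; print("slope",np.polyfit((W-H)@e,W[:,2],1))
E
```

```text
([0.472, 0.0093, 0.0386], [1.1, -0.5, -0.9], 16.26)
([0.4227, 0.0047, 0.0387], [-0.1, -0.8, -1.2], 17.03)
([0.3306, -0.0, 0.2999], [1.6, 0.0, 0.4], 19.02)
slope [0.00026923 0.07897465]
```

View pics/scene5.png

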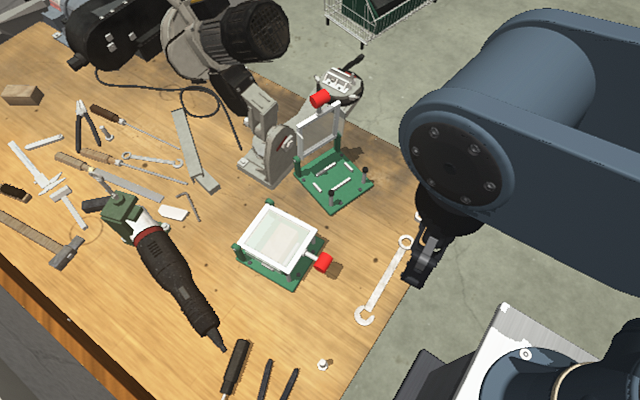

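The loaded guard lies level at (275,240) with its grip at (323,262). The empty fixture's guard still stands up, with its grip at (320,98), and the arm is clear of everything.

```bash
python3 -c "
from bench import manip
print(manip.sign_off())"
```

```text
the job is handed in; nothing more can be done
None
```

I lowered the loaded fixture's guard under grip until it lay level on its stops, then released it and handed the job in at about 19 s; the empty guard still stands up, and I saw no sign the block had moved, though I didn't measure it again under the guard.

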